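# Change the strainer disk and screw its ring back on

## Robot

A 7-joint arm with a two-finger parallel gripper is mounted at the origin on the work surface. World frame = base frame: x ahead of the robot, y to its left, z up, the work surface at z = 0. Lengths are in mm, angles in rad, forces in N, time in s.
With the tool pointing down it reaches from about 400 to 875 mm from the base axis. Payload 4.4 kg.
Tool frame: the origin (TCP) lies at the very end of the fingers, on their centre line; the grasp point (between the pads) lies 19 mm behind it; y points along the fingers, z is the direction in which the jaws open and shut, and the axes are right-handed (so a half turn about y gives the same grasp; the last joint's range is limited). The gripper opens to 85 mm and grips with 20 to 120 N. Pads are 22 mm wide; open, the fingers measure 114 mm over their backs; the gripper's body (76 mm by 85 mm) begins 54 mm behind the grasp point. The pads swing forward as they close: fully open they stand 13 mm farther back than shut.
Start: joints at [-1.248, 0.628, 0.038, 1.517, -0.027, 0.996, -0.02], TCP at [246.378, 601.511, 207.513] pointing down, gripper open.
Joint ranges: [-3.06, 3.06], [-0.37, 2.12], [-1.25, 1.32], [0.18, 2.47], [-1.1, 4.24], [0.23, 1.98], [-2.94, 2.94]. Speed limits (rad/s): [2.57, 2.57, 3.14, 3.14, 3.14, 3.14, 3.14].

## Interface

Orientations are given as [roll, pitch, yaw] about the fixed x, y, z axes, in that order (R = Rz(yaw) Ry(pitch) Rx(roll)).
In Python, from cell import * gives the robot as it stands.
- The arm moves only by the tool apply_moves, never from a script. Its argument "targets" is a list of rows, each a list of 6 numbers: the shift along the tool's x, y, z in units of 40 mm (1.0 is 40 mm), then the turn, a rotation vector about the tool's x, y, z in units of 8 degrees (1.0 is 8 degrees). A call has 1 to 12 rows; each row shifts and turns the commanded pose from where the row before left it, along the tool's axes as they then stand; what a row does not reach is not made up. A row lasts 1/8 s, in which the tool goes at most 62.5 mm and 10.7 degrees, less where a joint would pass 70% of its speed; a pose out of reach is approached as far as the arm can. A call is refused whole if a number of a shift passes 1 or a number of a turn 1, either way. A call with a gripper value outside its range is refused whole. "jaw" is the gripper command: -1 is shut, 1 is fully open, values between are in proportion, set as the call begins (left out, the last holds). The fingers move at their own pace and stop on an object; the grip force is fixed at half the most. Time passes only in rows, so rows that do not move let the fingers close. It gives the time, the measured TCP pose, the force and the opening at its end, in the units of the state.
- read_state(): the state, without advancing time (a new reading comes with each control period).
- get_image(name): name is "scene" or "top" or "wrist"; returns the picture (384x512x3 uint8, red, green, blue); there is no depth.
- calibration(name): a dict with "fx", "fy", "cx", "cy" (pixels), "world_from_camera" (4x4, takes a point from camera to world coordinates). Camera axes: x right, y down, z forward; pixel columns grow to the right and rows downward; lengths in mm; the calibration is good to about 2 mm. The wrist camera is an equidistant fisheye: a pixel r from the principal point sees the ray r / f radians off the axis. A picture is of the moment at which its call begins: read the wrist's pose just before it. calibration takes no time and is no camera call; for the wrist camera it gives the pose at the moment of the call.
- finish_job(): hands the job in, once; it reports no verdict.
The state is a dict: "clock": time; "qpos": joint angles; "qd": joint speeds; "tau": joint torques, N m; "eef_pos": TCP position; "tool_rot": TCP orientation; "force": force on the tool from outside, world axes, zero at the start; "torque": the same for the moment, N m; "width": finger opening in mm.
Only numpy, scipy, OpenCV 4.12 (cv2) and the standard library are available. Lean on these libraries where they do the work, as an engineer would, in place of code of your own. Each camera call takes 0.05 s, during which the arm holds its last target. There are 200 camera calls.

## Task

Change the strainer disk of the green pot: lift the rusty old disk out of the mouth into the blue scrap bin and seat the clean brass disk flat in the mouth. Then lower the screw ring over it with its yellow bar across the pipe and screw it clockwise, fully home against its stop, where the bar lies in line with the pipe; last, swing the red valve handle fully open, in line with the pipe. Leave the hammer, the spanner and the tin where they are.

Things in the scene. Friction and masses are not known exactly. Their poses are not given: they have to be found in the camera images.
- pot: Green round strainer pot fixed to the bench, neck 92 mm across, 100 mm high, on a 128 mm wide foot, in a level pipe 34 mm thick with its centre line 35 mm above the bench. The pipe ends 92 mm from the pot's axis on one side and 204 mm on the other, where the valve sits. Origin: on the pot's axis, bench level; x along the pipe towards the valve, z up.
- mouth (a point): Centre of the pot's mouth at the rim, 100 mm above the bench; x along the pipe towards the valve, z up. The mouth is a recess 80 mm across and 7 mm deep with a flat ledge (62 mm clear opening) on which a disk lies, its plate then 1 mm below the rim.
- thread_gap (a point): Middle of one gap in the upper screw thread, 49 mm from the pot's axis, 85 mm above the bench (the other gap is opposite). Two upper and two lower threads stand 6 mm proud outside the neck (104 mm across). The gaps reach from about 65 to 165 degrees counter-clockwise, seen from above, of the pipe (mouth x axis).
- old_disk_mid (a point): The old strainer disk, dark rust brown, lying loose in the mouth at the start: a plate 74 mm across and 6 mm thick with perforations, and on its centre an upright round stub 12 mm across and 22 mm tall to hold it by (28 mm high in all). This point is on its axis, 14 mm above its underside. About 0.1 to 0.2 kg.
- new_disk_mid (a point): The new strainer disk, bright brass, lying flat on the bench stub up; same shape and sizes as the old one. This point is on its axis, 14 mm above its underside.
- ring_bar (a point): Centre of the yellow bar across the screw ring, 62 mm above the bottom of the ring's skirt; x along the bar, z up. The bar is 104 mm long, 24 mm wide, 18 mm tall, its underside 22 mm above the flange, on a 10 mm thick post at either end. The half turn of the bar makes no difference.
- ring: The screw ring: knurled aluminium, 118 mm across, standing skirt down on the bench; 71 mm high with its bar, 0.25 to 0.5 kg. Skirt 26 mm tall, 108 mm across inside; top flange 5 mm thick with a 66 mm opening. Origin: on its axis at the bottom of the skirt; x along the bar.
- ring_pin (a point): One of two pins, 6 mm thick, 96 mm apart, inside the skirt below the bar's ends, 5 mm above its lower edge. With the bar 65 to 90 degrees counter-clockwise of the pipe they drop through the gaps onto the lower threads: bar centre 41 mm above the rim. Turning clockwise from above (easy) draws the ring down to 36 mm, to a hard stop where the bar is parallel to the pipe.
- valve_hinge (a point): Vertical axis of the valve handle, 105 mm from the pot's axis along the pipe, 109 mm above the bench (the height to hold the post at).
- valve_post (a point): Upright red post at the end of the valve handle, 16 mm across and 45 mm tall (84 to 129 mm above the bench), 75 mm from the valve's axis. This point is on its axis 10 mm below its top. The handle below it is a flat red bar 76 to 84 mm above the bench.
- valve (a joint): Angle of the valve handle, rad: 0 = shut, handle square to the pipe; grows clockwise seen from above to 1.571 = fully open, handle along the pipe pointing away from the pot, at a stop. Stays where it is left, about 2 N at the post.
- bin_in (a point): Centre of the inner floor of the blue scrap bin, fixed to the bench, open on top: 150 mm (its x) by 180 mm (its y) by 60 mm high, walls 4 mm, floor about 4 mm thick.
- hammer_grip (a point): Hammer with black handle, 260 mm long, 26 mm thick, lying beyond the pot. This point is on the handle. Bystander.
- spanner_grip (a point): Steel spanner 200 mm long, 8 mm thick, lying on the robot's side of the pot. This point is on the shank. Bystander.
- tin_mid (a point): Grey tin 72 mm across and 110 mm tall, standing. This point is at its centre. Bystander.
Not all that is in view belongs to the job. Of the things that look like the part that bears new_disk_mid, take the one that is farthest to the robot's left at the start. Several things have the shape of the ring; the one meant has the colours described above.

How it is judged (in metres and radians):
On the way, in this order (a step that is already met when the one before it is completed fails the run):
1. the old disk lies in the scrap bin (x of old_disk_mid in the frame of bin_in between -0.075 and 0.075 m and y of old_disk_mid in the frame of bin_in between -0.09 and 0.09 m and z of old_disk_mid in the frame of bin_in below 0.055 m), for 0.2 s.
2. the brass disk lies flat on the ledge in the mouth (horizontal distance between new_disk_mid and mouth below 0.005 m and z of new_disk_mid in the frame of mouth between 0.003 and 0.009 m and angle between new_disk_mid's own z axis and vertical below 0.06 rad), for 0.2 s.
3. the ring is over the seated disk with its pins down on the lower threads and its bar still across the pipe (all of step 2 and horizontal distance between ring_bar and mouth below 0.005 m and z of ring_bar in the frame of mouth below 0.0455 m and angle between the x axis of ring_bar and the x axis of mouth, either way round above 0.6 rad), for 0.1 s.
4. the ring is screwed home: down on the rim, bar in line with the pipe, disk still seated (all of step 2 and horizontal distance between ring_bar and mouth below 0.005 m and z of ring_bar in the frame of mouth below 0.0385 m and angle between the x axis of ring_bar and the x axis of mouth, either way round below 0.15 rad and angle between ring_bar's own z axis and vertical below 0.05 rad), for 0.2 s.
5. the valve handle is swung open (value of joint valve above 1.4 rad), for 0.2 s.
At the end, for the whole second after the job is handed in: Old disk in the bin. Brass disk flat on the ledge (5 mm of centre, 2 mm of seated height, 3.4 deg). Ring down on the rim (5 mm of centre, bar under 38.5 mm above rim, tilt under 2.8 deg), bar within 8.5 deg of the pipe. Valve beyond 1.4 rad. All at rest (all of step 1 and all of step 4 and value of joint valve above 1.4 rad and linear speed of each of ring, old_disk below 0.02 m/s); the robot touches nothing.
It fails at once if the hammer is moved more than 30 mm (distance of hammer_grip from where it was at the start of the episode above 0.03 m).
It fails at once if the spanner is moved more than 30 mm (distance of spanner_grip from where it was at the start of the episode above 0.03 m).
It fails at once if the tin is moved more than 30 mm (distance of tin_mid from where it was at the start of the episode above 0.03 m).
It fails at once if the valve is opened while the ring is not screwed home (value of joint valve above 0.8 rad and not (horizontal distance between ring_bar and mouth below 0.005 m and z of ring_bar in the frame of mouth below 0.0385 m and angle between the x axis of ring_bar and the x axis of mouth, either way round below 0.15 rad and angle between ring_bar's own z axis and vertical below 0.05 rad)).
It also fails if it takes over 72 s, if anything falls off the work surface, if the arm or the gripper's body presses on something with over 40 N, if the wrist force passes 120 N, or if a joint passes its speed limit or range.

## Working session

There is one attempt and no reset: what is moved stays moved. The work goes in short steps, Python scripts to look and compute and a tool call to move; the robot and the scene stay as the last step left them, time stands still between calls to the robot, and variables do not carry over. Pictures are saved under pics/ and viewed, about 8 in all and at most 12, crops included, and the job is handed in when it is done.

Besides the shell and the picture viewer there is one more tool, called after ">>>" by a JSON object that holds its "method" and its "body", one argument or row to a line. apply_moves: Moves the arm, as the interface text tells. Its arguments: {"type":"object","properties":{"targets":{"type":"array"},"jaw":{"type":"number"}},"required":["targets"]}

```bash
ls; mkdir -p pics
cat > h.py <<'E'
from cell import *
import numpy as np, cv2
def snap(n,f):
    im=get_image(n); cv2.imwrite('pics/'+f,im[:,:,::-1]); return im
def ray(n,u,v,cal=None):
    c=cal or calibration(n); T=np.array(c['world_from_camera'])
    x=(u-c['cx'])/c['fx']; y=(v-c['cy'])/c['fy']
    if n=='wrist':
        r=np.hypot(x,y); s=np.sin(r)/r if r>1e-9 else 1; d=np.array([x*s,y*s,np.cos(r)])
    else: d=np.array([x,y,1.])
    return T[:3,3],T[:3,:3]@d
def onz(n,u,v,z,cal=None):
    o,d=ray(n,u,v,cal); return o+d*(z-o[2])/d[2]
def proj(n,p,cal=None):
    c=cal or calibration(n); T=np.array(c['world_from_camera']); q=T[:3,:3].T@(np.array(p)-T[:3,3])
    if n=='wrist':
        r=np.arctan2(np.hypot(q[0],q[1]),q[2]); k=r/np.hypot(q[0],q[1]); return c['cx']+c['fx']*q[0]*k,c['cy']+c['fy']*q[1]*k
    return c['cx']+c['fx']*q[0]/q[2],c['cy']+c['fy']*q[1]/q[2]
E
python3 - <<'E'
from h import *
np.set_printoptions(precision=3,suppress=True)
s=read_state(); print(s)
for n in('scene','top','wrist'):
    c=calibration(n); print(n,c)
a=snap('top','top0.png'); b=snap('scene','scene0.png')
E
```

```text
pics
{'clock': 0.0, 'qpos': array([-1.248,  0.629,  0.038,  1.518, -0.027,  0.996, -0.02 ]), 'qd': array([ 0.001, -0.001, -0.   ,  0.   ,  0.   , -0.   , -0.   ]), 'tau': array([ -0.001, -56.338,   1.227, -19.344,   0.011,   0.01 ,  -0.   ]), 'eef_pos': array([246.115, 600.87 , 206.568]), 'tool_rot': array([-1.573, -0.   , -0.389]), 'force': array([0.193, 0.302, 0.022]), 'torque': array([-0.059, -0.03 , -0.019]), 'width': 85.02097370310412}
scene {'fx': 351.28784061391434, 'fy': 351.28784061391434, 'cx': 260.1245156156202, 'cy': 192.17231455476724, 'world_from_camera': array([[  -0.273,    0.63 ,   -0.727, 1371.276],
       [   0.962,    0.18 ,   -0.205,  196.171],
       [   0.002,   -0.756,   -0.655,  870.448],
       [   0.   ,    0.   ,    0.   ,    1.   ]])}
top {'fx': 479.099379001238, 'fy': 479.099379001238, 'cx': 253.28360830574135, 'cy': 193.64806998753932, 'world_from_camera': array([[  -0.014,   -0.995,    0.1  ,  393.535],
       [  -1.   ,    0.013,   -0.013,  -45.897],
       [   0.012,   -0.1  ,   -0.995, 1450.297],
       [   0.   ,    0.   ,    0.   ,    1.   ]])}
wrist {'fx': 297.3186396354542, 'fy': 297.3186396354542, 'cx': 254.3526739104146, 'cy': 191.55563705028507, 'world_from_camera': array([[  0.379,   0.875,   0.301, 168.078],
       [  0.925,  -0.358,  -0.126, 631.988],
       [ -0.002,   0.326,  -0.945, 372.594],
       [  0.   ,   0.   ,   0.   ,   1.   ]])}
```

View pics/top0.png

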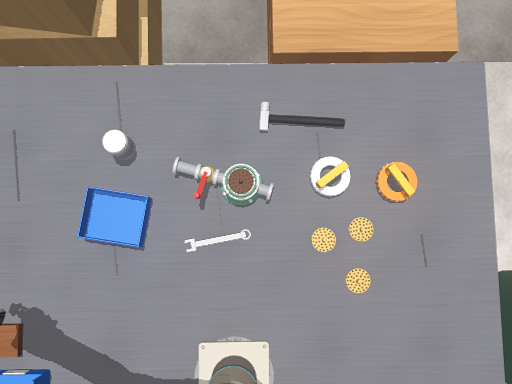

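View pics/scene0.png

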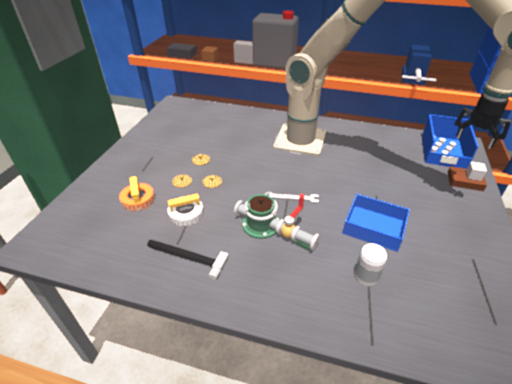

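The top view (2 pictures viewed) shows:
- **Disks:** three brass disks at (323,240), (361,229) and (358,281). Robot-left is image-left, so the one at (323,240) is meant.
- **Rings:** an aluminium ring with a yellow bar at (330,177) and an orange one at (397,182). The aluminium one fits the description.
- **Fixed parts:** pot at (241,181), red handle from (207,174) to (198,196), bin at (115,218).

Next I'll measure and make a crop to confirm.

Run:
```python
from h import *
np.set_printoptions(precision=1,suppress=True)
a=cv2.imread('pics/top0.png'); hsv=cv2.cvtColor(a,cv2.COLOR_BGR2HSV)
cv2.imwrite('pics/crop0.png',cv2.resize(a[130:310,150:440],None,fx=2.7,fy=2.7,interpolation=cv2.INTER_CUBIC))
def comps(lo,hi,z,name,mina=25):
    m=cv2.inRange(hsv,lo,hi); m=cv2.morphologyEx(m,cv2.MORPH_CLOSE,np.ones((3,3)))
    for c in cv2.findContours(m,cv2.RETR_EXTERNAL,cv2.CHAIN_APPROX_NONE)[0]:
        (u,v),(w,h),an=cv2.minAreaRect(c); A=cv2.contourArea(c)
        if A<mina or not(70<u<440 and 70<v<310): continue
        bx=cv2.boxPoints(((u,v),(w,h),an)); P=np.array([onz('top',*p,z)[:2] for p in bx])
        l=P[1]-P[0]; k=P[2]-P[1]
        print(name,'px',np.array([u,v]),'A',A,'xy',onz('top',u,v,z)[:2],'sides',np.linalg.norm(l),np.linalg.norm(k),'dir',np.degrees(np.arctan2(l[1],l[0])),np.degrees(np.arctan2(k[1],k[0])))
comps((100,150,80),(125,255,255),60,'blue')
comps((12,120,100),(24,255,255),6,'brass')
comps((22,150,150),(32,255,255),71,'yellow')
comps((0,170,110),(8,255,255),84,'red')
comps((0,60,20),(14,255,110),100,'rust')
comps((70,60,30),(95,255,200),100,'green')
```

```text
blue px [114.  216.7] A 3254.5 xy [470.8 339.6] sides 148.79680233042217 192.9388172785003 dir -8.20310980341917 -100.22159573606376
brass px [396.9 181. ] A 1162.0 xy [ 571.2 -503.4] sides 120.87806309445995 118.55658456453826 dir -76.63766115874847 -168.65761531738193
yellow px [401.3 178.9] A 237.5 xy [ 569.3 -496. ] sides 23.267392801436014 102.27357890110589 dir -54.23189299560742 -145.19866333514636
green px [236.3 200.5] A 84.5 xy [509.7 -15.5] sides 20.963793767128987 73.21627436787846 dir -11.181634148262 -101.5561044553046
green px [240. 181.] A 723.0 xy [565.2 -26.6] sides 85.42521475760566 85.86547575878652 dir -90.68275886916796 179.1886482010429
```

View pics/crop0.png

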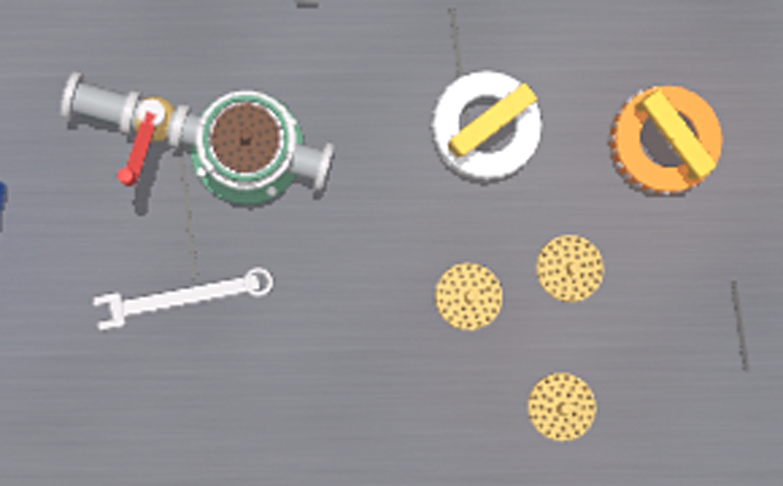

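The crop (3 viewed) confirms the choices. Target brass disk is leftmost at crop (468,297), and the aluminium ring with the yellow bar is at (487,126). The orange ring at (666,138) is a decoy. The masks need tuning.

Run:
```python
from h import *
np.set_printoptions(precision=1,suppress=True)
a=cv2.imread('pics/top0.png'); hsv=cv2.cvtColor(a,cv2.COLOR_BGR2HSV)
f=lambda u,v:(int(150+u/2.7),int(130+v/2.7))
P={'brass':(455,310),'yellow':(490,120),'red':(140,155),'redtop':(126,178),'rust':(235,125),'alu':(450,110)}
for k,p in P.items(): u,v=f(*p); print(k,(u,v),hsv[v,u])
def blob(lo,hi,z,box,name):
    u0,v0,u1,v1=box; m=np.zeros(hsv.shape[:2],np.uint8); m[v0:v1,u0:u1]=cv2.inRange(hsv,lo,hi)[v0:v1,u0:u1]
    m=cv2.morphologyEx(m,cv2.MORPH_CLOSE,np.ones((3,3)))
    c=max(cv2.findContours(m,cv2.RETR_EXTERNAL,cv2.CHAIN_APPROX_NONE)[0],key=cv2.contourArea)
    r=cv2.minAreaRect(c); Q=np.array([onz('top',*p,z)[:2] for p in cv2.boxPoints(r)]); l=Q[1]-Q[0];k=Q[2]-Q[1]
    print(name,np.array(r[0]),onz('top',*r[0],z)[:2],np.linalg.norm(l),np.linalg.norm(k),'dir',np.degrees(np.arctan2(l[1],l[0])),np.degrees(np.arctan2(k[1],k[0])))
blob((15,60,120),(30,255,255),6,(305,222,342,258),'brass')
blob((20,120,120),(34,255,255),71,(308,152,355,200),'yellow')
blob((0,0,200),(180,40,255),40,(305,152,355,205),'alu')
for n in 'a': pass
blob((0,60,20),(18,255,140),100,(222,162,260,200),'rust')
blob((0,150,100),(10,255,255),84,(190,165,212,205),'red')
print('post top',onz('top',*[(126/2.7+150),(175/2.7+130)],129))
print('hub',onz('top',152/2.7+150,111/2.7+130,90))
print('pipe ends',onz('top',73/2.7+150,94/2.7+130,35),onz('top',322/2.7+150,170/2.7+130,35))
```

```text
brass (318, 244) [ 21 113 255]
yellow (331, 174) [ 26 140 255]
red (201, 187) [  1 165 225]
redtop (196, 195) [  1 150 255]
rust (237, 176) [ 10  98 141]
alu (316, 170) [  0   0 255]
brass [323. 239.] [ 398.3 -272.8] 72.46935619546032 71.87123905260202 dir -90.77020354866485 178.23280755048498
yellow [332.  173.9] [ 586.5 -294.2] 104.65119601366796 23.391566888297437 dir -52.70139508435248 -143.53976003276523
alu [330.3 175.3] [ 586.7 -294.4] 115.55924523752844 115.70613131717974 dir -45.82337860574874 -136.55389961595716
rust [240.4 180.7] [566.  -27.7] 69.02206040843123 67.58799233960463 dir -26.89906054135727 -117.48804789912529
red [201.  184.9] [557.2  85.5] 77.4120868615295 17.576242758057834 dir -22.427220431705464 -113.21747846954388
post top [524.4  93.3 129. ]
hub [596.2  69.7  90. ]
pipe ends [624.4 161.5  35. ] [ 536.6 -112.2   35. ]
```

```bash
cat >> h.py <<'E'
from scipy.spatial.transform import Rotation as Ro
def go(p,yaw,s=None):
    "turn first (units), then shift (units) along tool axes at the new yaw; tool straight down"
    s=s or read_state(); R=Ro.from_euler('xyz',s['tool_rot']); G=Ro.from_euler('xyz',[-np.pi/2,0,np.radians(yaw)])
    t=(R.inv()*G).as_rotvec(degrees=True)/8; d=G.inv().apply(np.array(p)-s['eef_pos'])/40
    print('turn',np.round(t,2),'shift',np.round(d,2),'clock',round(s['clock'],2))
E
python3 -c "
from h import *
go((566,-28,200),-93)"
```

```text
turn [0.01 8.84 0.01] shift [15.28  0.17  8.81] clock 0.1
```

>>> {"method": "apply_moves", "body": {
  "targets": [
    [0,0,0,0,0.98,0],
    [0,0,0,0,0.98,0],
    [0,0,0,0,0.98,0],
    [0,0,0,0,0.98,0],
    [0,0,0,0,0.98,0],
    [0,0,0,0,0.98,0],
    [0,0,0,0,0.98,0],
    [0,0,0,0,0.98,0],
    [0,0,0,0,0.98,0]
  ]
}}

```text
clock: 1.23
eef_pos: [246.1, 601.2, 207.0]
tool_rot: [-1.571, -0.001, -1.625]
force: [0.4, -0.2, -0.1]
width: 85.3
```

>>> {"method": "apply_moves", "body": {
  "targets": [
    [0.95,0,0.55,0,0,0],
    [0.95,0,0.55,0,0,0],
    [0.95,0,0.55,0,0,0],
    [0.95,0,0.55,0,0,0],
    [0.95,0,0.55,0,0,0],
    [0.95,0,0.55,0,0,0],
    [0.95,0,0.55,0,0,0],
    [0.95,0,0.55,0,0,0]
  ]
}}

```text
clock: 2.22
eef_pos: [407.4, 287.8, 207.3]
tool_rot: [-1.571, -0.0, -1.62]
force: [0.1, 0.9, 0.7]
width: 85.3
```

>>> {"method": "apply_moves", "body": {
  "targets": [
    [0.95,0,0.55,0,0,0],
    [0.95,0,0.55,0,0,0],
    [0.95,0,0.55,0,0,0],
    [0.95,0,0.55,0,0,0],
    [0.95,0,0.55,0,0,0],
    [0.95,0,0.55,0,0,0],
    [0.95,0,0.55,0,0,0],
    [0.95,0,0.55,0,0,0],
    [0,0,0,0,0,0],
    [0,0,0,0,0,0]
  ]
}}

```text
clock: 3.48
eef_pos: [567.2, -22.5, 207.0]
tool_rot: [-1.572, 0.001, -1.62]
force: [0.2, 0.8, -0.7]
width: 85.2
```

```bash
python3 -c "
from h import *
np.set_printoptions(precision=3,suppress=True)
s=read_state();print(s['eef_pos'],s['tool_rot'],s['qpos'],s['force']);go((566,-28,200),-93,s)
c=calibration('wrist');im=snap('wrist','w1.png')
import pickle;pickle.dump(c,open('w1.pkl','wb'))
for p in [(566,-28,121),(566,-28,100)]: print(proj('wrist',p,c))
"
```

```text
[567.24  -22.538 206.983] [-1.572  0.001 -1.62 ] [-0.265  0.538  0.393  1.759 -0.255  0.897  0.19 ] [ 0.219  0.766 -0.703]
turn [ 0.01  0.02 -0.01] shift [ 0.14  0.17 -0.02] clock 3.48
(np.float64(253.71927625949172), np.float64(193.22408819402554))
(np.float64(253.80774694292577), np.float64(186.01612452931738))
```

View pics/w1.png

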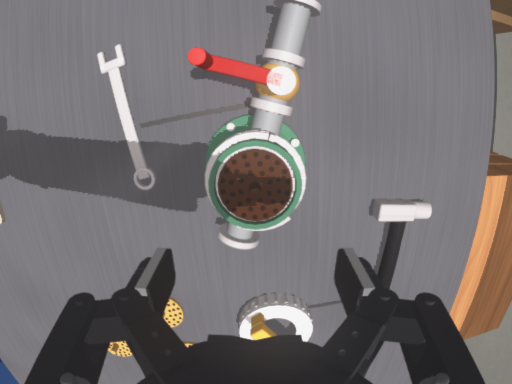

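Wrist picture (4 viewed): rusty disk centred near (255,185), red post top at (198,56), hub at (281,80), pipe running (240,235) to (300,5). This agrees with the projection. I'll refine the disk, post and pipe.

```bash
cat >> h.py <<'E'
def mask(im,lo,hi,box,k=5):
    hsv=cv2.cvtColor(im,cv2.COLOR_BGR2HSV); u0,v0,u1,v1=box; m=np.zeros(hsv.shape[:2],np.uint8)
    m[v0:v1,u0:u1]=cv2.inRange(hsv,lo,hi)[v0:v1,u0:u1]; m=cv2.morphologyEx(m,cv2.MORPH_CLOSE,np.ones((k,k)))
    return max(cv2.findContours(m,cv2.RETR_EXTERNAL,cv2.CHAIN_APPROX_NONE)[0],key=cv2.contourArea)
def circ(c,z,cal,n='wrist'):
    "circle through contour points cast to height z (hull, least squares)"
    P=np.array([onz(n,*p[0],z,cal)[:2] for p in cv2.convexHull(c)])
    A=np.c_[2*P,np.ones(len(P))]; x=np.linalg.lstsq(A,(P**2).sum(1),rcond=None)[0]
    r=np.sqrt(x[2]+x[0]**2+x[1]**2); return x[:2],r,np.abs(np.hypot(*(P-x[:2]).T)-r).max()
def bar(c,z,cal,n='wrist'):
    P=np.array([onz(n,*p[0],z,cal)[:2] for p in c],np.float32); (x,y),(w,h),a=cv2.minAreaRect(P)
    if w<h: w,h,a=h,w,a+90
    return (x,y),(w,h),a%180
E
python3 - <<'E'
from h import *; import pickle
c=pickle.load(open('w1.pkl','rb')); im=cv2.imread('pics/w1.png'); hsv=cv2.cvtColor(im,cv2.COLOR_BGR2HSV)
for p in [(240,170),(255,185),(270,205),(198,56),(240,70),(213,190),(297,30),(256,184)]: print(p,hsv[p[1],p[0]])
k=mask(im,(0,50,15),(20,255,130),(212,140,300,232)); print('disk',circ(k,99,c),cv2.boundingRect(k))
r=mask(im,(0,150,60),(8,255,255),(180,35,300,100)); print('red',cv2.boundingRect(r),bar(r,84,c))
for z in(129,): print('post', onz('wrist',198,56,z,c))
print('hub',onz('wrist',281,79,95,c))
print('pipe',onz('wrist',239,236,35,c),onz('wrist',301,4,35,c))
E
```

```text
(240, 170) [  9 117 107]
(255, 185) [ 9 74 55]
(270, 205) [  8 121  99]
(198, 56) [  1 160 246]
(240, 70) [  1 169 228]
(213, 190) [73 72 99]
(297, 30) [135   3 196]
(256, 184) [11 74 55]
disk (array([567.00007758, -28.59671522]), np.float64(36.22359382047708), np.float64(0.662812860819372)) (218, 149, 74, 72)
red (188, 48, 82, 36) ((546.1857299804688, 88.77555847167969), (79.84503936767578, 18.493419647216797), 158.34807586669922)
post [527.04303454  94.29375072 129.        ]
hub [595.93407508  72.35511466  95.        ]
pipe [ 542.40359169 -115.18026136   35.        ] [628.24197312 163.51467049  35.        ]
```

>>> {"method": "apply_moves", "body": {
  "targets": [
    [0.15,0.6,0,0,0,0],
    [0,0.6,0,0,0,0],
    [0,0.6,0,0,0,0],
    [0,0.5,0,0,0,0],
    [0,0.3,0,0,0,0],
    [0,0,0,0,0,0]
  ],
  "jaw": 0.2
}}

```text
clock: 4.28
eef_pos: [566.9, -28.2, 103.0]
tool_rot: [-1.572, 0.0, -1.619]
force: [-0.2, -0.4, 0.4]
width: 50.9
```

>>> {"method": "apply_moves", "body": {
  "targets": [
    [0,0,0,0,0,0],
    [0,0,0,0,0,0],
    [0,0,0,0,0,0],
    [0,0,0,0,0,0],
    [0,0,0,0,0,0]
  ],
  "jaw": -1
}}

```text
clock: 4.9
eef_pos: [567.6, -29.2, 103.6]
tool_rot: [-1.571, 0.0, -1.62]
force: [0.2, -0.2, 0.1]
width: 0.1
```

>>> {"method": "apply_moves", "body": {
  "targets": [
    [0,-0.2,0,0,0,0],
    [0,-0.4,0,0,0,0],
    [0,-0.8,0,0,0,0],
    [0,-1,0,0,0,0],
    [0,-0.5,0,0,0,0]
  ]
}}

```text
clock: 5.52
eef_pos: [568.8, -29.5, 223.0]
tool_rot: [-1.566, 0.0, -1.621]
force: [0.2, -0.1, -0.6]
width: 0.3
```

```bash
python3 -c "
from h import *
import pickle
c=calibration('wrist');im=snap('wrist','w2.png');pickle.dump(c,open('w2.pkl','wb'))
go((471,340,220),-93)
"
```

```text
turn [-0.05  0.02 -0.  ] shift [-9.1   0.12 -2.95] clock 5.58
```

View pics/w2.png

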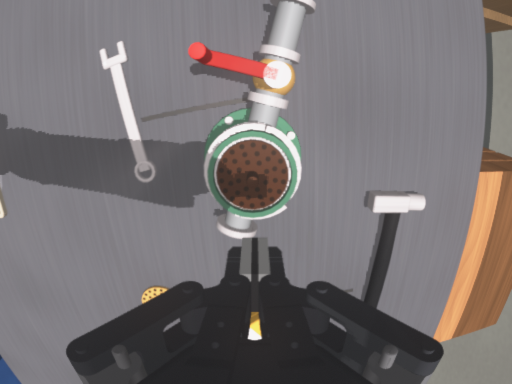

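Missed: width is 0 and the disk is still in the mouth (disk at (253,174), 5 viewed). I'll check the stub position and the fingertip projection in an enlarged crop.

Run:
```python
from h import *; import pickle
a=cv2.imread('pics/w1.png');b=cv2.imread('pics/w2.png');c1=pickle.load(open('w1.pkl','rb'));c=pickle.load(open('w2.pkl','rb'))
print('tcp w2',proj('wrist',(568.8,-29.5,223),c),'stubtop w1',proj('wrist',(567,-28.6,121),c1),'w2',proj('wrist',(567,-28.6,121),c),'plate',proj('wrist',(567,-28.6,99),c))
f=lambda i:cv2.convertScaleAbs(cv2.resize(i[115:275,195:315],(390,520),interpolation=cv2.INTER_CUBIC),alpha=1.8)
cv2.imwrite('pics/crop2.png',np.hstack([f(a),f(b)]))
```

```text
tcp w2 (np.float64(254.66964113516167), np.float64(230.57136804891383)) stubtop w1 (np.float64(254.86359927088301), np.float64(193.80177027054083)) w2 (np.float64(252.18752355118332), np.float64(181.17401578111983)) plate (np.float64(252.2541503372958), np.float64(174.8067148578557))
```

View pics/crop2.png

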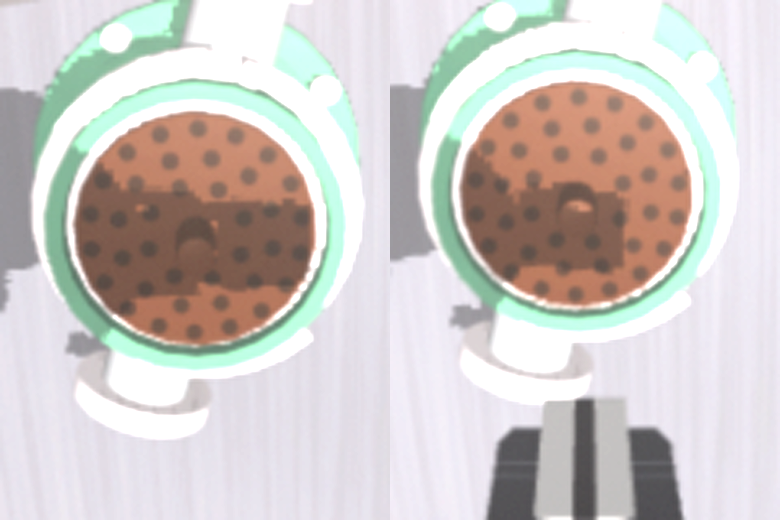

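Run:
```python
from h import *; import pickle
c=pickle.load(open('w2.pkl','rb'))
for z in (223,228,233,238,243): print(z,[np.round(proj('wrist',(568.8,y,z),c),1) for y in(-40.5,-29.5,-18.5)])
```

```text
223 [array([255.5, 245.9]), array([254.7, 230.6]), array([253.8, 214.4])]
228 [array([255.6, 249.8]), array([254.7, 234.2]), array([253.8, 217.8])]
233 [array([255.6, 253.9]), array([254.8, 238.1]), array([253.8, 221.3])]
238 [array([255.7, 258.2]), array([254.8, 242.2]), array([253.8, 225. ])]
243 [array([255.8, 262.8]), array([254.8, 246.4]), array([253.9, 229. ])]
```

The fingertips show about 10 to 25 mm farther back than the TCP reading. That explains the miss, since the stub agrees with its prediction. I'll descend with the jaws part open and feel for the plate.

>>> {"method": "apply_moves", "body": {
  "targets": [
    [-0.02,0.9,-0.04,0,0,0],
    [0,0.9,0,0,0,0],
    [0,0.8,0,0,0,0],
    [0,0.4,0,0,0,0],
    [0,0.15,0,0,0,0],
    [0,0,0,0,0,0]
  ],
  "jaw": -0.4
}}

```text
clock: 6.32
eef_pos: [566.5, -28.4, 94.0]
tool_rot: [-1.57, -0.0, -1.62]
force: [0.1, -0.2, 0.6]
width: 25.6
```

>>> {"method": "apply_moves", "body": {
  "targets": [
    [0,0.05,0,0,0,0],
    [0,0.05,0,0,0,0],
    [0,0.05,0,0,0,0],
    [0,0,0,0,0,0]
  ]
}}

```text
clock: 6.82
eef_pos: [565.9, -28.2, 87.4]
tool_rot: [-1.571, 0.0, -1.62]
force: [0.5, 0.6, 0.2]
width: 25.8
```

Run:
```python
from h import *; import pickle
c=calibration('wrist');im=snap('wrist','w3.png');pickle.dump(c,open('w3.pkl','wb'))
s=read_state();print(s['eef_pos'],s['force'],s['width'])
cv2.imwrite('pics/crop3.png',cv2.convertScaleAbs(cv2.resize(im[100:340,130:380,::-1],None,fx=2.4,fy=2.4),alpha=1.6))
```

```text
[565.95453692 -28.27417746  87.47146644] [-0.57694174 -0.89537286  0.03267522] 25.466499831466027
```

View pics/crop3.png

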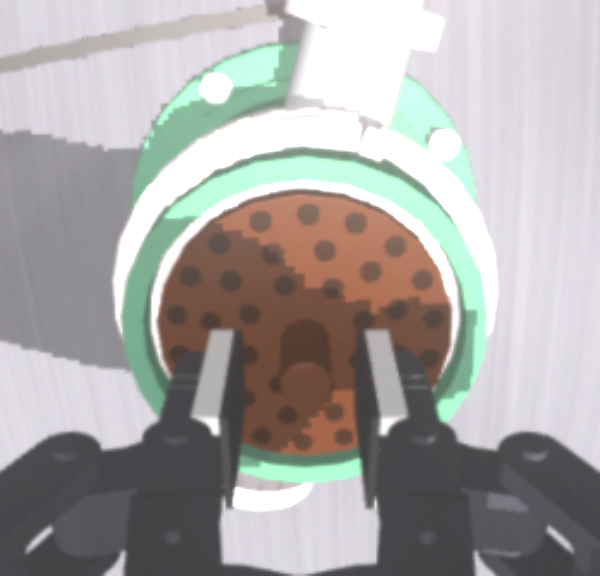

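Picture 7 viewed: pads stand either side of the stub with no contact force. Closing here.

>>> {"method": "apply_moves", "body": {
  "targets": [
    [0,0.02,0,0,0,0],
    [0,0,0,0,0,0],
    [0,0,0,0,0,0],
    [0,0,0,0,0,0]
  ],
  "jaw": -1
}}

```text
clock: 7.38
eef_pos: [566.2, -28.3, 87.1]
tool_rot: [-1.57, 0.0, -1.62]
force: [-0.8, -0.3, 6.0]
width: 8.6
```

>>> {"method": "apply_moves", "body": {
  "targets": [
    [0,0,0,0,0,0],
    [0,0,0,0,0,0]
  ]
}}

```text
clock: 7.62
eef_pos: [566.2, -28.3, 87.1]
tool_rot: [-1.57, 0.0, -1.62]
force: [-0.6, 0.2, 6.1]
width: 8.3
```

Run:
```python
from h import *; import pickle
c=calibration('wrist');im=snap('wrist','w4.png');pickle.dump(c,open('w4.pkl','wb'))
s=read_state();print(s['eef_pos'],s['force'],s['torque'],s['width'])
cv2.imwrite('pics/crop4.png',cv2.convertScaleAbs(cv2.resize(im[100:340,130:380,::-1],None,fx=2.4,fy=2.4),alpha=1.6))
```

```text
[566.20007877 -28.29062806  87.10900459] [-1.65440122 -0.01253675  5.7109646 ] [0.02737243 0.19050833 0.04193262] 8.277273106823365
```

View pics/crop4.png

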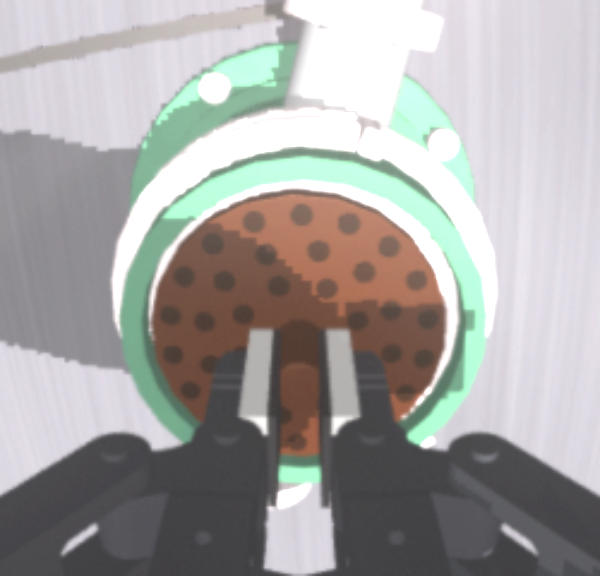

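Picture 8: pads grip both sides of the stub at width 8, so the grip holds. Lift and carry to the bin.

>>> {"method": "apply_moves", "body": {
  "targets": [
    [0,-0.1,0,0,0,0],
    [0,-0.3,0,0,0,0],
    [0,-0.7,0,0,0,0],
    [0,-0.9,0,0,0,0],
    [0,-0.7,0,0,0,0],
    [0,-0.2,0,0,0,0]
  ]
}}

```text
clock: 8.43
eef_pos: [567.1, -28.4, 204.8]
tool_rot: [-1.567, 0.0, -1.62]
force: [0.4, 0.4, -1.6]
width: 8.4
```

>>> {"method": "apply_moves", "body": {
  "targets": [
    [-0.5,0,-0.16,0,0,0],
    [-0.9,0,-0.29,0,0,0],
    [-0.9,0,-0.29,0,0,0],
    [-0.9,0,-0.29,0,0,0],
    [-0.9,0,-0.29,0,0,0],
    [-0.9,0,-0.29,0,0,0],
    [-0.9,0,-0.29,0,0,0],
    [-0.9,0,-0.29,0,0,0],
    [-0.9,0,-0.29,0,0,0],
    [-0.9,0,-0.28,0,0,0],
    [-0.5,0,-0.16,0,0,0],
    [0,0,0,0,0,0]
  ]
}}

```text
clock: 9.93
eef_pos: [466.4, 342.0, 202.0]
tool_rot: [-1.572, -0.001, -1.618]
force: [-0.1, -0.7, -1.5]
width: 8.2
```

Run:
```python
from h import *
a=snap('scene','s1.png'); t=snap('top','t1.png')
cv2.imwrite('pics/v1.png',cv2.resize(np.hstack([t[140:280,60:260],a[80:280,320:500][:140]])[:,:,::-1],None,fx=2,fy=2))
s=read_state();print(s['eef_pos'],s['width'],s['force'])
go((471,340,25),-93,s)
m=mask(t[:,:,::-1].copy(),(0,50,20),(18,255,140),(222,162,260,200)); print('rust left in mouth',cv2.contourArea(m))
```

```text
[467.9143432  338.97306339 202.45552797] 8.02280239520507 [-0.84191719  0.32905987 -1.497917  ]
turn [-0.    0.01  0.01] shift [-0.03  4.44  0.08] clock 10.03Traceback (most recent call last):
  File "<stdin>", line 6, in <module>
  File "h.py", line 28, in mask
    return max(cv2.findContours(m,cv2.RETR_EXTERNAL,cv2.CHAIN_APPROX_NONE)[0],key=cv2.contourArea)
ValueError: max() iterable argument is empty
```

No rust is left in the mouth, width holds at 8 and the weight is about 1.5 N. Lower and release in the bin.

>>> {"method": "apply_moves", "body": {
  "targets": [
    [0,0.9,0.08,0,0,0],
    [0,0.95,0,0,0,0],
    [0,0.95,0,0,0,0],
    [0,0.8,0,0,0,0],
    [0,0.5,0,0,0,0],
    [0,0.3,0,0,0,0],
    [0,0,0,0,0,0]
  ]
}}

```text
clock: 10.9
eef_pos: [470.9, 339.4, 26.4]
tool_rot: [-1.571, -0.001, -1.622]
force: [0.6, 0.2, -1.0]
width: 8.9
```

>>> {"method": "apply_moves", "body": {
  "targets": [
    [0,0,0,0,0,0],
    [0,0,0,0,0,0],
    [0,0,0,0,0,0],
    [0,-0.8,0,0,0,0],
    [0,-0.95,0,0,0,0],
    [0,-0.95,0,0,0,0],
    [0,-0.7,0,0,0,0]
  ],
  "jaw": -0.3
}}

```text
clock: 11.78
eef_pos: [471.0, 341.3, 164.8]
tool_rot: [-1.569, 0.001, -1.62]
force: [0.2, -0.6, -0.9]
width: 29.7
```

Run:
```python
from h import *
t=snap('top','t2.png');print(read_state()['force']); go((398,-272.8,170),-93)
h=cv2.cvtColor(t,cv2.COLOR_RGB2HSV); m=cv2.inRange(h,(0,50,20),(18,255,160)); m[:185]=0;m[260:]=0;m[:,160:]=0;m[:,70]=0
k=cv2.findContours(m,cv2.RETR_EXTERNAL,cv2.CHAIN_APPROX_NONE)[0]; print([(cv2.boundingRect(x)) for x in k if cv2.contourArea(x)>15])
```

```text
[1.8767441  0.66025638 2.56653362]
turn [-0.04  0.02 -0.04] shift [15.45 -0.05 -1.06] clock 11.82
[(107, 207, 24, 22)]
```

The old disk lies in the bin (rust blob 24x22 px at (119,218)). Next, the brass disk.

>>> {"method": "apply_moves", "body": {
  "targets": [
    [0.95,0,-0.07,0,0,0],
    [0.95,0,-0.07,0,0,0],
    [0.95,0,-0.07,0,0,0],
    [0.95,0,-0.07,0,0,0],
    [0.95,0,-0.07,0,0,0],
    [0.95,0,-0.07,0,0,0],
    [0.95,0,-0.07,0,0,0],
    [0.95,0,-0.07,0,0,0]
  ]
}}

```text
clock: 12.82
eef_pos: [433.1, 37.2, 163.0]
tool_rot: [-1.57, 0.0, -1.62]
force: [0.5, -0.5, 0.1]
width: 29.6
```

>>> {"method": "apply_moves", "body": {
  "targets": [
    [0.95,0,-0.07,0,0,0],
    [0.95,0,-0.07,0,0,0],
    [0.95,0,-0.07,0,0,0],
    [0.95,0,-0.07,0,0,0],
    [0.95,0,-0.07,0,0,0],
    [0.95,0,-0.07,0,0,0],
    [0.95,0,-0.07,0,0,0],
    [0.95,0,-0.07,0,0,0],
    [0.2,0,0,0,0,0],
    [0,0,0,0,0,0],
    [0,0,0,0,0,0]
  ]
}}

```text
clock: 14.2
eef_pos: [395.6, -270.5, 162.6]
tool_rot: [-1.571, 0.001, -1.618]
force: [0.7, 0.5, 0.8]
width: 29.6
```

Run:
```python
from h import *
s=read_state();c=calibration('wrist');im=snap('wrist','w5.png')[:,:,::-1].copy()
p=np.array(proj('wrist',(398,-272.8,6),c)).astype(int);print(s['eef_pos'],p)
k=mask(im,(14,50,80),(32,255,255),(p[0]-60,max(p[1]-60,0),p[0]+60,p[1]+60));print(cv2.boundingRect(k),circ(k,6,c))
go((398,-272.8,0),-93,s)
```

```text
[ 395.55672889 -270.49880809  162.57946785] [256 169]
(224, 138, 66, 64) (array([ 397.12995449, -274.10457027]), np.float64(37.15336421118958), np.float64(0.3133248831647464))
turn [ 0.    0.03 -0.01] shift [0.05 4.06 0.06] clock 14.2
```

>>> {"method": "apply_moves", "body": {
  "targets": [
    [0.09,0.9,0.045,0,0,0],
    [0,0.9,0,0,0,0],
    [0,0.9,0,0,0,0],
    [0,0.7,0,0,0,0],
    [0,0.3,0,0,0,0],
    [0,0.15,0,0,0,0],
    [0,0.1,0,0,0,0],
    [0,0,0,0,0,0]
  ]
}}

```text
clock: 15.25
eef_pos: [397.3, -275.9, 5.2]
tool_rot: [-1.57, -0.0, -1.62]
force: [0.0, 0.1, -0.0]
width: 29.6
```

>>> {"method": "apply_moves", "body": {
  "targets": [
    [0,0.07,0,0,0,0],
    [0,0.07,0,0,0,0],
    [0,0,0,0,0,0]
  ]
}}

```text
clock: 15.62
eef_pos: [396.8, -275.7, -1.0]
tool_rot: [-1.571, 0.0, -1.62]
force: [0.2, 0.1, -0.1]
width: 30.0
```

>>> {"method": "apply_moves", "body": {
  "targets": [
    [0,0,0,0,0,0],
    [0,0,0,0,0,0],
    [0,0,0,0,0,0],
    [0,0,0,0,0,0]
  ],
  "jaw": -1
}}

```text
clock: 16.12
eef_pos: [397.0, -275.9, -0.8]
tool_rot: [-1.571, -0.0, -1.62]
force: [-1.0, -0.1, 3.6]
width: 7.3
```

>>> {"method": "apply_moves", "body": {
  "targets": [
    [0,-0.1,0,0,0,0],
    [0,-0.4,0,0,0,0],
    [0,-0.9,0,0,0,0],
    [0,-0.95,0,0,0,0],
    [0,-0.95,0,0,0,0],
    [0,-0.95,0,0,0,0],
    [0,0,0,0,0,0]
  ]
}}

```text
clock: 17.0
eef_pos: [398.5, -276.8, 171.4]
tool_rot: [-1.566, -0.002, -1.62]
force: [-0.6, 0.1, -1.8]
width: 6.9
```

Run:
```python
from h import *; import pickle
np.set_printoptions(precision=1,suppress=True)
def hole(im,c,tag):
    hsv=cv2.cvtColor(im,cv2.COLOR_BGR2HSV); m=cv2.inRange(hsv,(55,40,25),(100,255,255)); 
    u,v=map(int,proj('wrist',(567,-28.6,100),c))
    cs,h=cv2.findContours(m,cv2.RETR_CCOMP,cv2.CHAIN_APPROX_NONE)
    for k,hh in zip(cs,h[0]):
        if cv2.pointPolygonTest(k,(u,v),False)>0 and cv2.contourArea(k)>1000: print(tag,'hole' if hh[3]>=0 else 'outer',circ(k,100,c),cv2.boundingRect(k))
for n in('w1','w2','w4'): hole(cv2.imread(f'pics/{n}.png'),pickle.load(open(n+'.pkl','rb')),n)
s=read_state();c=calibration('wrist');im=snap('wrist','w6.png')[:,:,::-1].copy();print(s['eef_pos'],s['force'],s['width'])
zt=s['eef_pos'][2]+7
p=np.array(proj('wrist',(s['eef_pos'][0],s['eef_pos'][1]+2,zt),c)).astype(int);print(p)
k=mask(im,(14,40,60),(32,255,255),(p[0]-110,p[1]-110,p[0]+110,p[1]+100),9);print(cv2.boundingRect(k),cv2.fitEllipse(cv2.convexHull(k)),circ(k,zt,c))
cv2.imwrite('pics/v6.png',im)
go((567,-29,160),-93,s)
```

```text
w1 outer (array([567. , -28.3]), np.float64(45.31816512265358), np.float64(0.8789030259112565)) (209, 140, 93, 89)
w1 hole (array([567.1, -27.3]), np.float64(39.95873241311764), np.float64(0.4453912302434304)) (214, 145, 83, 79)
w2 outer (array([566.8, -28.9]), np.float64(45.48368075445179), np.float64(0.7532693056994688)) (208, 130, 89, 87)
w2 hole (array([566.8, -28.2]), np.float64(40.35706944736014), np.float64(0.3808165410014226)) (212, 135, 81, 77)
[ 398.5 -276.8  171.4] [-0.6  0.1 -1.8] 6.867662146030153
[254 232]
(144, 172, 172, 111) ((230.84616088867188, 230.82711791992188), (113.84495544433594, 175.13575744628906), 83.02498626708984) (array([ 382.1, -279.8]), np.float64(49.0044429537472), np.float64(16.274021999169207))
turn [-0.  0.  0.] shift [-6.4  0.3  3.9] clock 17.0
```

View pics/v6.png

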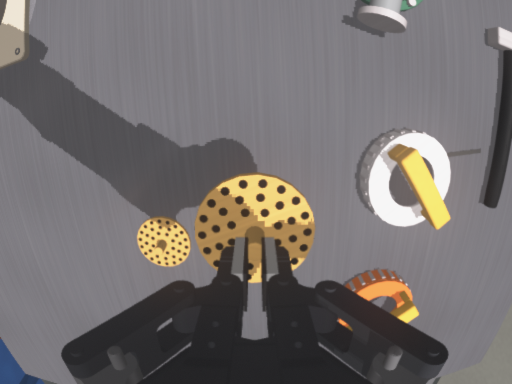

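Picture 9: the brass disk is held, its plate spanning u 195–314 and v 173–282; the ring is at (405,180). The fit caught a neighbouring disk, so I'll refit the plate only.

Run:
```python
from h import *
np.set_printoptions(precision=1,suppress=True)
im=cv2.imread('pics/v6.png');c=calibration('wrist');s=read_state()
k=mask(im,(12,40,60),(32,255,255),(192,168,318,255),9)
h=cv2.convexHull(k); h=np.array([p for p in h if p[0][1]<250])
for z in(165,170,175,178,182,186): print(z,circ(h,z,c))
y=im[125:235,360:455]; kk=mask(im,(22,120,120),(34,255,255),(380,135,455,235),3); b=bar(kk,71,c); print('bar',b)
print(s['eef_pos'])
```

```text
165 (array([ 397.1, -278.8]), np.float64(39.31762467276381), np.float64(0.4016198429825337))
170 (array([ 397.2, -276.3]), np.float64(38.166645211211446), np.float64(0.3898628715179484))
175 (array([ 397.3, -273.8]), np.float64(37.01566574966266), np.float64(0.3781059000558997))
178 (array([ 397.4, -272.3]), np.float64(36.32507807273046), np.float64(0.3710517171746588))
182 (array([ 397.5, -270.2]), np.float64(35.40429450349352), np.float64(0.3616461400060018))
186 (array([ 397.6, -268.2]), np.float64(34.48351093425137), np.float64(0.3522405628311347))
bar ((582.9811401367188, -294.02593994140625), (99.88003540039062, 21.28020668029785), 126.42341995239258)
[ 397.4 -275.8  169.9]
```

>>> {"method": "apply_moves", "body": {
  "targets": [
    [-0.4,0,0.25,0,0,0],
    [-0.75,0,0.46,0,0,0],
    [-0.75,0,0.46,0,0,0],
    [-0.75,0,0.46,0,0,0],
    [-0.75,0,0.46,0,0,0],
    [-0.75,0,0.46,0,0,0],
    [-0.75,0,0.46,0,0,0],
    [-0.75,0,0.46,0,0,0],
    [-0.45,0,0.3,0,0,0],
    [-0.25,0,0.16,0,0,0],
    [0,0.6,0,0,0,0],
    [0,0.6,0,0,0,0]
  ]
}}

```text
clock: 18.55
eef_pos: [566.1, -31.1, 120.4]
tool_rot: [-1.571, -0.001, -1.622]
force: [-0.1, -0.4, -2.3]
width: 7.0
```

>>> {"method": "apply_moves", "body": {
  "targets": [
    [0,0,0,0,0,0],
    [0,0,0,0,0,0]
  ]
}}

```text
clock: 18.8
eef_pos: [566.7, -30.9, 121.7]
tool_rot: [-1.57, -0.0, -1.622]
force: [0.1, -0.0, -2.1]
width: 7.3
```

Run:
```python
from h import *
np.set_printoptions(precision=1,suppress=True)
s=read_state();c=calibration('wrist');im=snap('wrist','w7.png')[:,:,::-1].copy();print(s['eef_pos'],s['tool_rot'],s['force'],s['width'])
e=s['eef_pos']; u,v=map(int,proj('wrist',(e[0],e[1]+2,e[2]+5),c)); print(u,v)
k=mask(im,(12,40,60),(32,255,255),(u-75,v-75,u+75,v+28),9); h=cv2.convexHull(k); h=np.array([p for p in h if p[0][1]<v+20])
for z in (e[2]+3,e[2]+5,e[2]+7): print(z,circ(h,z,c))
g=cv2.inRange(cv2.cvtColor(im,cv2.COLOR_BGR2HSV),(55,40,25),(100,255,255))
cs,hh=cv2.findContours(g,cv2.RETR_CCOMP,cv2.CHAIN_APPROX_NONE)
for q in cs:
    if cv2.contourArea(q)>1000: print('green',circ(q,100,c),cv2.boundingRect(q))
go((567.4,-30.4,115),-93,s)
```

```text
[566.7 -30.9 121.7] [-1.6 -0.  -1.6] [ 0.1 -0.  -2.1] 7.2890250083324855
254 231
124.69826565793679 (array([566.5, -29.9]), np.float64(37.5037861267743), np.float64(0.4810798065940034))
126.69826565793679 (array([566.6, -28.9]), np.float64(37.04350572944113), np.float64(0.4751755599117473))
128.6982656579368 (array([566.6, -27.9]), np.float64(36.583225332131974), np.float64(0.4692713132409949))
green (array([567.1, -28.1]), np.float64(45.10665507560794), np.float64(0.3792760578849581)) (190, 148, 130, 84)
green (array([555.1,  11.4]), np.float64(26.791385300212344), np.float64(7.521642786598232)) (191, 112, 62, 61)
turn [-0.  0.  0.] shift [-0.   0.2  0. ] clock 18.8
```

The disk at (566.6,-28.9) is within 1 mm of the mouth at (567.1,-28.1). Lower gently.

>>> {"method": "apply_moves", "body": {
  "targets": [
    [-0.02,0.25,0.01,0,0,0],
    [0,0.2,0,0,0,0],
    [0,0.1,0,0,0,0],
    [0,0.05,0,0,0,0],
    [0,0,0,0,0,0]
  ]
}}

```text
clock: 19.48
eef_pos: [566.9, -29.2, 97.0]
tool_rot: [-1.571, -0.0, -1.62]
force: [-0.4, -0.7, -1.8]
width: 6.9
```

>>> {"method": "apply_moves", "body": {
  "targets": [
    [0,0.04,0,0,0,0],
    [0,0.04,0,0,0,0],
    [0,0,0,0,0,0]
  ]
}}

```text
clock: 19.85
eef_pos: [566.9, -29.1, 93.8]
tool_rot: [-1.571, 0.0, -1.62]
force: [-1.0, -0.1, -1.1]
width: 7.1
```

>>> {"method": "apply_moves", "body": {
  "targets": [
    [0,0.04,0,0,0,0],
    [0,0,0,0,0,0]
  ]
}}

```text
clock: 20.1
eef_pos: [567.1, -29.1, 92.4]
tool_rot: [-1.571, 0.0, -1.62]
force: [0.4, -0.2, -1.2]
width: 6.9
```

>>> {"method": "apply_moves", "body": {
  "targets": [
    [0,0.04,0,0,0,0],
    [0,0,0,0,0,0]
  ]
}}

```text
clock: 20.35
eef_pos: [567.2, -29.2, 92.2]
tool_rot: [-1.57, 0.001, -1.62]
force: [-2.6, 0.4, 11.7]
width: 7.0
```

Contact at 92.3, as expected for seating. Release and lift.

>>> {"method": "apply_moves", "body": {
  "targets": [
    [0,-0.03,0,0,0,0],
    [0,0,0,0,0,0],
    [0,0,0,0,0,0],
    [0,-0.4,0,0,0,0],
    [0,-0.9,0,0,0,0],
    [0,-0.95,0,0,0,0],
    [0,-0.6,0,0,0,0],
    [0,0,0,0,0,0],
    [0,0,0,0,0,0]
  ],
  "jaw": -0.2
}}

```text
clock: 21.48
eef_pos: [566.4, -28.9, 205.6]
tool_rot: [-1.572, 0.0, -1.62]
force: [-0.0, 0.1, -0.2]
width: 34.4
```

Run:
```python
from h import *
np.set_printoptions(precision=1,suppress=True)
s=read_state();c=calibration('wrist');im=snap('wrist','w8.png')[:,:,::-1].copy();print(s['eef_pos'],s['force'],s['width'])
u,v=map(int,proj('wrist',(567,-28.3,99),c))
k=mask(im,(10,40,60),(34,255,255),(u-50,v-50,u+50,v+50),9);print((u,v),cv2.boundingRect(k),cv2.contourArea(k),circ(k,99,c))
go((584.5,-294.2,190),-53,s)
```

```text
[566.4 -28.9 205.6] [-0.   0.1 -0.2] 34.35663521284898
(255, 179) (217, 141, 77, 74) 4336.0 (array([566.6, -27.3]), np.float64(36.909595521870415), np.float64(0.2775735593904898))
turn [ 0. -5. -0.] shift [ 5.6  0.4 -3.6] clock 21.48
```

The disk is seated flat (circle r 36.9 at z=99, residual 0.3, centre within 1 mm). On to the ring.

>>> {"method": "apply_moves", "body": {
  "targets": [
    [0,0,0,0,-1,0],
    [0,0,0,0,-1,0],
    [0,0,0,0,-1,0],
    [0,0,0,0,-1,0],
    [0,0,0,0,-1,0]
  ],
  "jaw": 0.1
}}

```text
clock: 22.15
eef_pos: [566.1, -29.1, 204.6]
tool_rot: [-1.573, 0.002, -0.918]
force: [-0.3, 0.0, 0.5]
width: 47.0
```

>>> {"method": "apply_moves", "body": {
  "targets": [
    [0.7,0,-0.45,0,0,0],
    [0.7,0,-0.45,0,0,0],
    [0.7,0,-0.45,0,0,0],
    [0.7,0,-0.45,0,0,0],
    [0.7,0,-0.45,0,0,0],
    [0.7,0,-0.45,0,0,0],
    [0.7,0,-0.45,0,0,0],
    [0.7,0,-0.45,0,0,0],
    [0,0,0,0,0,0],
    [0,0,0,0,0,0]
  ]
}}

```text
clock: 23.4
eef_pos: [587.0, -293.5, 204.6]
tool_rot: [-1.571, 0.003, -0.922]
force: [0.7, 0.9, -0.2]
width: 47.0
```

Run:
```python
from h import *
np.set_printoptions(precision=1,suppress=True)
s=read_state();c=calibration('wrist');im=snap('wrist','w9.png')[:,:,::-1].copy();print(s['eef_pos'],np.degrees(s['tool_rot']))
u,v=map(int,proj('wrist',(584.5,-294.2,71),c)); print(u,v)
hsv=cv2.cvtColor(im,cv2.COLOR_BGR2HSV)
k=mask(im,(20,90,150),(34,255,255),(u-110,v-90,u+110,v+90),3);print('yellow',cv2.boundingRect(k),bar(k,71,c))
w=mask(im,(0,0,170),(180,40,255),(u-120,v-100,u+120,v+100),3);print('alu',cv2.boundingRect(w),circ(w,31,c))
cv2.imwrite('pics/v9.png',im)
```

```text
[ 587.  -293.5  204.6] [-90.    0.2 -52.8]
252 172
yellow (243, 166, 22, 55) ((598.8983764648438, -312.34014892578125), (61.49543762207031, 22.40542984008789), 126.45810317993164)
alu (204, 115, 101, 98) (array([ 587.1, -295.9]), np.float64(59.61874183033025), np.float64(1.4935873603656873))
```

View pics/v9.png

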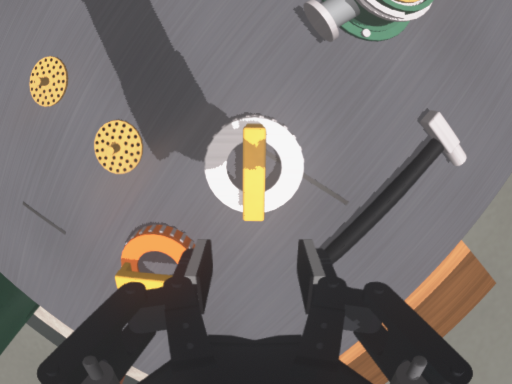

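Picture 10: the bar spans u 243–266, v 126–222, with its upper third shadowed. I'll remeasure with a wider mask.

Run:
```python
from h import *
im=cv2.imread('pics/v9.png');c=calibration('wrist')
k=mask(im,(10,90,60),(36,255,255),(200,115,300,235),3);b=bar(k,71,c);print('yellow',cv2.boundingRect(k),b)
go((b[0][0],b[0][1],40),b[2]-180)
```

```text
yellow (242, 124, 24, 97) ((586.3056640625, -294.3272399902344), (105.34375762939453, 24.351924896240234), 126.52985000610352)
turn [-0.    0.09 -0.02] shift [ 0.01  4.12 -0.04] clock 23.45
```

>>> {"method": "apply_moves", "body": {
  "targets": [
    [0,0.6,-0.04,0,0.09,0],
    [0,0.9,0,0,0,0],
    [0,0.9,0,0,0,0],
    [0,0.9,0,0,0,0],
    [0,0.6,0,0,0,0],
    [0,0.26,0,0,0,0],
    [0,0,0,0,0,0]
  ]
}}

```text
clock: 24.32
eef_pos: [586.2, -294.6, 39.2]
tool_rot: [-1.571, 0.001, -0.934]
force: [-0.5, -0.9, -0.2]
width: 47.1
```

>>> {"method": "apply_moves", "body": {
  "targets": [
    [0,0,0,0,0,0],
    [0,0,0,0,0,0],
    [0,0,0,0,0,0],
    [0,0,0,0,0,0]
  ],
  "jaw": -1
}}

```text
clock: 24.82
eef_pos: [587.3, -295.8, 41.1]
tool_rot: [-1.569, -0.002, -0.935]
force: [-0.4, 1.4, 5.7]
width: 21.8
```

>>> {"method": "apply_moves", "body": {
  "targets": [
    [0,-0.1,0,0,0,0],
    [0,-0.4,0,0,0,0],
    [0,-0.8,0,0,0,0],
    [0,-0.9,0,0,0,0],
    [0,-0.9,0,0,0,0],
    [0,-0.5,0,0,0,0],
    [0,-0.2,0,0,-0.9,0],
    [0,0,0,0,-1,0],
    [0,0,0,0,-1,0],
    [0,0,0,0,0,0]
  ]
}}

```text
clock: 26.08
eef_pos: [585.8, -295.8, 191.9]
tool_rot: [-1.571, 0.0, -0.532]
force: [0.1, -0.2, -4.5]
width: 22.2
```

Run:
```python
from h import *
np.set_printoptions(precision=1,suppress=True)
s=read_state();c=calibration('wrist');im=snap('wrist','w10.png')[:,:,::-1].copy();print(s['eef_pos'],np.degrees(s['tool_rot']),s['force'],s['torque'],s['width'])
print(proj('wrist',s['eef_pos']-[0,0,10],c))
cv2.imwrite('pics/v10.png',im)
go((567,-28.3,185),-30.3,s)
```

```text
[ 585.8 -295.8  191.9] [-90.    0.  -30.5] [ 0.1 -0.2 -4.5] [ 0.  0. -0.] 22.167258588214118
(np.float64(256.09512980878105), np.float64(224.9635937330806))
turn [-0. -0. -0.] shift [-3.8  0.2  5.5] clock 26.07
```

View pics/v10.png

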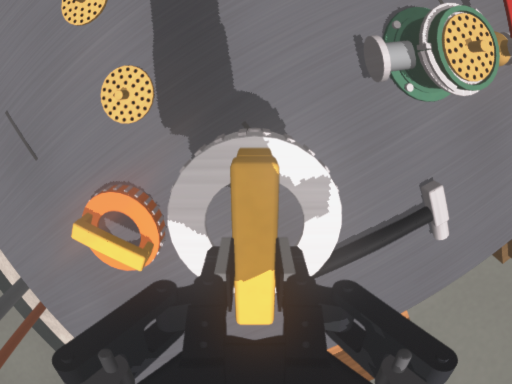

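Picture 11: the ring hangs level in the hand, bar from (255,150) to (255,324). Measure the axis offset from the bar ends and the flange edge.

Run:
```python
from h import *
np.set_printoptions(precision=1,suppress=True)
im=cv2.imread('pics/v10.png');c=calibration('wrist');s=read_state()
k=mask(im,(10,90,50),(36,255,255),(222,146,288,330),3);print(cv2.boundingRect(k))
for z in (218,221,224): print('bar',z,bar(k,z,c))
hsv=cv2.cvtColor(im,cv2.COLOR_BGR2HSV); m=cv2.inRange(hsv,(0,0,150),(180,50,255)); m[:125]=0;m[255:]=0;m[:,:160]=0;m[:,350:]=0
q=max(cv2.findContours(m,cv2.RETR_EXTERNAL,cv2.CHAIN_APPROX_NONE)[0],key=cv2.contourArea)
h=cv2.convexHull(q); h=np.array([p for p in h if p[0][1]<245]);
for z in(178,181,184): print('flange',z,cv2.boundingRect(h),circ(h,z,c))
e=s['eef_pos'];print(e)
```

```text
(230, 148, 50, 177)
bar 218 ((583.721435546875, -295.87603759765625), (111.99311065673828, 27.305309295654297), 151.35221099853516)
bar 221 ((582.2064819335938, -294.9797668457031), (109.59051513671875, 26.719505310058594), 151.3521957397461)
bar 224 ((580.6917114257812, -294.0834655761719), (107.18791961669922, 26.133705139160156), 151.35211944580078)
flange 178 (167, 132, 175, 111) (array([ 586.3, -296.9]), np.float64(60.08824023528284), np.float64(1.492578855397575))
flange 181 (167, 132, 175, 111) (array([ 585.1, -296.2]), np.float64(59.08588474377177), np.float64(1.4676805623804654))
flange 184 (167, 132, 175, 111) (array([ 583.9, -295.5]), np.float64(58.083529252263155), np.float64(1.4427822693646206))
[ 585.8 -295.7  191.8]
```

>>> {"method": "apply_moves", "body": {
  "targets": [
    [-0.2,0,0.29,0,0,0],
    [-0.45,0,0.65,0,0,0],
    [-0.5,0,0.73,0,0,0],
    [-0.5,0,0.73,0,0,0],
    [-0.5,0,0.73,0,0,0],
    [-0.5,0,0.73,0,0,0],
    [-0.5,0,0.73,0,0,0],
    [-0.4,0,0.58,0,0,0],
    [-0.2,0,0.29,0,0,0],
    [-0.04,0,0.06,0,0,0],
    [0,0,0,0,0,0],
    [0,0,0,0,0,0]
  ]
}}

```text
clock: 27.62
eef_pos: [567.0, -30.1, 191.5]
tool_rot: [-1.572, -0.0, -0.532]
force: [0.3, -0.1, -4.3]
width: 21.9
```

Run:
```python
from h import *
np.set_printoptions(precision=2,suppress=True)
s=read_state();c=calibration('wrist');im=snap('wrist','w11.png')[:,:,::-1].copy();print(s['eef_pos'],np.degrees(s['tool_rot']),s['force'],s['width'])
go((567.4,-28.5,121),-30.3,s)
# post/hinge from this view
r=mask(im,(0,120,60),(8,255,255),(0,0,512,384),3);print('red',cv2.boundingRect(r),bar(r,84,c))
```

```text
[567.04 -30.12 191.5 ] [-90.04  -0.03 -30.49] [ 0.28 -0.06 -4.33] 21.904676907501006
turn [ 0.01 -0.02  0.  ] shift [-0.01  1.76  0.04] clock 27.62
red (340, 69, 35, 88) ((554.7969970703125, 84.89159393310547), (84.66986083984375, 33.86387252807617), 145.8643913269043)
```

>>> {"method": "apply_moves", "body": {
  "targets": [
    [-0.01,0.3,0.04,0,0,0],
    [0,0.4,0,0,0,0],
    [0,0.25,0,0,0,0],
    [0,0.13,0,0,0,0],
    [0,0,0,0,0,0]
  ]
}}

```text
clock: 28.3
eef_pos: [567.3, -26.9, 147.8]
tool_rot: [-1.571, 0.001, -0.53]
force: [0.7, -1.1, -3.6]
width: 21.7
```

>>> {"method": "apply_moves", "body": {
  "targets": [
    [0,0.08,0,0,0,0],
    [0,0.08,0,0,0,0],
    [0,0.08,0,0,0,0],
    [0,0,0,0,0,0]
  ]
}}

```text
clock: 28.8
eef_pos: [567.3, -26.9, 138.4]
tool_rot: [-1.571, 0.0, -0.53]
force: [1.2, 0.6, -4.8]
width: 21.7
```

>>> {"method": "apply_moves", "body": {
  "targets": [
    [0.02,0,-0.03,0,0,0],
    [0,0.08,0,0,0,0],
    [0,0.05,0,0,0,0],
    [0,0,0,0,0,0]
  ]
}}

```text
clock: 29.3
eef_pos: [567.3, -28.3, 133.2]
tool_rot: [-1.571, 0.001, -0.53]
force: [-0.5, 0.2, -4.4]
width: 21.7
```

>>> {"method": "apply_moves", "body": {
  "targets": [
    [0,0.08,0,0,0,0],
    [0,0.05,0,0,0,0],
    [0,0,0,0,0,0]
  ]
}}

```text
clock: 29.68
eef_pos: [567.4, -28.3, 128.1]
tool_rot: [-1.571, 0.0, -0.53]
force: [-0.1, -0.5, -3.4]
width: 21.9
```

>>> {"method": "apply_moves", "body": {
  "targets": [
    [0,0.06,0,0,0,0],
    [0,0.04,0,0,0,0],
    [0,0,0,0,0,0]
  ]
}}

```text
clock: 30.05
eef_pos: [567.4, -28.3, 124.1]
tool_rot: [-1.571, 0.0, -0.53]
force: [0.3, -0.5, -4.2]
width: 21.8
```

>>> {"method": "apply_moves", "body": {
  "targets": [
    [0,0.05,0,0,0,0],
    [0,0,0,0,0,0]
  ]
}}

```text
clock: 30.3
eef_pos: [567.4, -28.3, 122.1]
tool_rot: [-1.571, 0.0, -0.53]
force: [-0.1, -0.1, -4.0]
width: 21.8
```

>>> {"method": "apply_moves", "body": {
  "targets": [
    [0,0.04,0,0,0,0],
    [0,0,0,0,0,0]
  ]
}}

```text
clock: 30.55
eef_pos: [567.6, -28.3, 120.6]
tool_rot: [-1.571, -0.0, -0.53]
force: [-0.2, 0.3, -4.3]
width: 21.4
```

>>> {"method": "apply_moves", "body": {
  "targets": [
    [0,0.03,0,0,0,0],
    [0,0,0,0,0,0]
  ]
}}

```text
clock: 30.8
eef_pos: [567.8, -28.3, 120.2]
tool_rot: [-1.57, -0.001, -0.53]
force: [-1.7, 0.4, 4.0]
width: 21.8
```

The pins landed on the lower threads (TCP 120.4, expected about 120.8). Screw clockwise.

>>> {"method": "apply_moves", "body": {
  "targets": [
    [0,0,0,0,0.3,0],
    [0,0.007,0,0,0.5,0],
    [0,0.007,0,0,0.5,0],
    [0,0.007,0,0,0.5,0],
    [0,0.007,0,0,0.5,0],
    [0,0.007,0,0,0.5,0],
    [0,0,0,0,0,0]
  ]
}}

```text
clock: 31.68
eef_pos: [568.7, -28.4, 118.7]
tool_rot: [-1.569, -0.002, -0.922]
force: [0.3, 0.1, 5.3]
width: 21.4
```

```bash
python3 -c "
from h import *
np.set_printoptions(precision=2,suppress=True)
s=read_state();print(s['eef_pos'],np.degrees(s['tool_rot']),s['force'],s['torque'],s['width'])"
```

```text
[568.71 -28.38 118.74] [-89.9   -0.09 -52.83] [0.27 0.13 5.26] [ 0.09  0.01 -0.28] 21.404207142039457
```

>>> {"method": "apply_moves", "body": {
  "targets": [
    [0,0.006,0,0,0.5,0],
    [0,0.006,0,0,0.5,0],
    [0,0.006,0,0,0.5,0],
    [0,0.006,0,0,0.5,0],
    [0,0.006,0,0,0.5,0],
    [0,0.006,0,0,0.5,0],
    [0,0.006,0,0,0.5,0],
    [0,0.006,0,0,0.5,0],
    [0,0.006,0,0,0.5,0],
    [0,0,0,0,0,0]
  ]
}}

```text
clock: 32.92
eef_pos: [567.8, -28.5, 115.9]
tool_rot: [-1.57, -0.0, -1.549]
force: [0.4, 0.1, 2.7]
width: 21.6
```

```bash
python3 -c "
from h import *
np.set_printoptions(precision=2,suppress=True)
s=read_state();print(s['eef_pos'],np.degrees(s['tool_rot']),s['force'],s['torque'],s['width'])"
```

```text
[567.75 -28.5  115.85] [-89.98  -0.02 -88.74] [0.4  0.15 2.68] [-0.06 -0.05 -0.18] 21.628032003688443
```

>>> {"method": "apply_moves", "body": {
  "targets": [
    [0,0.006,0,0,0.5,0],
    [0,0.006,0,0,0.5,0],
    [0,0.006,0,0,0.5,0],
    [0,0.006,0,0,0.5,0],
    [0,0,0,0,0.3,0],
    [0,0,0,0,0,0]
  ]
}}

```text
clock: 33.67
eef_pos: [567.4, -28.2, 115.1]
tool_rot: [-1.571, -0.0, -1.868]
force: [-1.6, 0.1, 4.5]
width: 22.2
```

```bash
python3 -c "
from h import *
np.set_printoptions(precision=2,suppress=True)
s=read_state();print(s['eef_pos'],np.degrees(s['tool_rot']),s['force'],s['torque'],s['width'])"
```

```text
[567.4  -28.21 115.08] [ -90.02   -0.01 -107.04] [-1.61  0.15  4.53] [-0.    0.26  0.4 ] 22.158790928686805
```

>>> {"method": "apply_moves", "body": {
  "targets": [
    [0,0,0,0,0.3,0],
    [0,0,0,0,0.2,0],
    [0,0,0,0,0,0]
  ]
}}

```text
clock: 34.05
eef_pos: [567.2, -28.9, 115.1]
tool_rot: [-1.571, -0.001, -1.941]
force: [-2.2, -0.7, 5.4]
width: 21.9
```

```bash
python3 -c "
from h import *
np.set_printoptions(precision=2,suppress=True)
s=read_state();print(s['eef_pos'],np.degrees(s['tool_rot']),s['force'],s['torque'],s['width'])"
```

```text
[567.18 -28.91 115.13] [ -90.02   -0.04 -111.22] [-2.2  -0.72  5.35] [-0.27  0.36  0.26] 21.857645796487777
```

>>> {"method": "apply_moves", "body": {
  "targets": [
    [0,0,0,0,0,0],
    [0,0,0,0,0,0],
    [0,0,0,0,0,0],
    [0,-0.5,0,0,0,0],
    [0,-0.9,0,0,0,0],
    [0,-0.9,0,0,0,0],
    [0,-0.9,0,0,0,0],
    [0,0,0,0,0,0],
    [0,0,0,0,0,0]
  ],
  "jaw": 0.1
}}

```text
clock: 35.17
eef_pos: [567.0, -28.0, 242.3]
tool_rot: [-1.572, 0.0, -1.94]
force: [0.3, -0.0, -0.3]
width: 47.3
```

Run:
```python
from h import *
np.set_printoptions(precision=2,suppress=True)
s=read_state();c=calibration('wrist');im=snap('wrist','w12.png')[:,:,::-1].copy();print(s['eef_pos'],np.degrees(s['tool_rot']),s['force'],s['width'])
u,v=map(int,proj('wrist',(567,-28.3,145),c));print(u,v)
k=mask(im,(15,90,50),(36,255,255),(u-60,v-100,u+60,v+100),3);print(cv2.boundingRect(k),bar(k,145,c))
r=mask(im,(0,120,60),(8,255,255),(0,0,512,384),3);print('red',cv2.boundingRect(r),bar(r,84,c))
t=snap('top','t3.png')[:,:,::-1].copy()
k=mask(t,(15,90,50),(36,255,255),(215,150,265,205),3);print('top bar',cv2.boundingRect(k),bar(k,145,calibration('top'),'top'))
a=cv2.resize(im[0:300,100:420],(640,600))
cv2.imwrite('pics/v12.png',a)
```

```text
[567.02 -28.   242.35] [ -90.07    0.   -111.16] [ 0.31 -0.02 -0.25] 47.3095428658183
254 183
(225, 125, 60, 110) ((570.9892578125, -27.528514862060547), (105.68132019042969, 54.50652313232422), 88.38520812988281)
red (160, 68, 75, 20) ((544.7451171875, 88.88912963867188), (82.28968811035156, 19.01007080078125), 158.5678253173828)
top bar (244, 176, 15, 15) ((547.6904907226562, -59.663917541503906), (42.491790771484375, 30.31096839904785), 154.67174530029297)
```

View pics/v12.png

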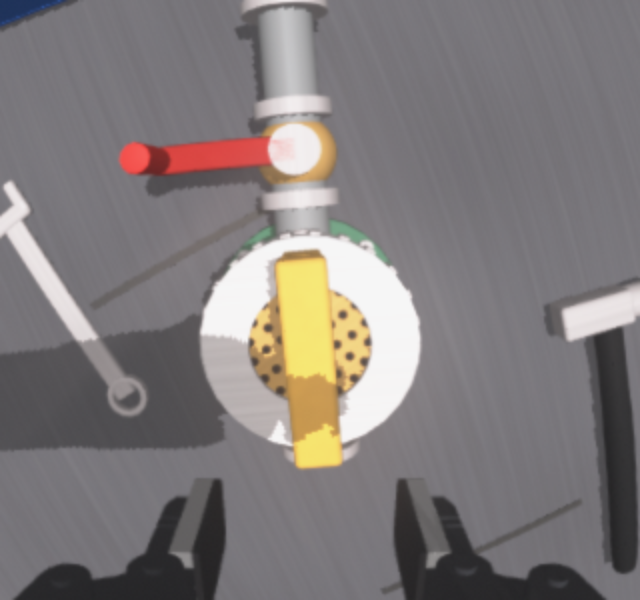

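Picture 12: the bar runs from crop (301,262) to (319,464), roughly along the pipe. Compute its angle with a tighter mask (yellow is more saturated than brass).

Run:
```python
from h import *
im=cv2.imread('pics/w12.png');c=calibration('wrist')
f=lambda u,v,z:onz('wrist',100+u/2,v/2,z,c)
for z in(143,145,147):
    a=f(301,262,z);b=f(319,464,z);d=(a-b)[:2];print('bar',z,(a+b)[:2]/2,np.hypot(*d),np.degrees(np.arctan2(*d[::-1])))
a=f(285,8,47);b=f(297,188,47);d=(a-b)[:2];print('pipe flange tops',np.degrees(np.arctan2(*d[::-1])))
hsv=cv2.cvtColor(im,cv2.COLOR_BGR2HSV)
for p in [(250,150),(255,200),(240,165)]: print(hsv[p[1],p[0]])
m=cv2.inRange(hsv,(20,165,60),(36,255,255));m[:128]=0;m[235:]=0;m[:,:230]=0;m[:,280:]=0
k=max(cv2.findContours(m,cv2.RETR_EXTERNAL,cv2.CHAIN_APPROX_NONE)[0],key=cv2.contourArea);print(cv2.boundingRect(k),bar(k,145,c))
h=f(296,150,95);p=f(137,158,129);d=(h-p)[:2];print('hinge',h,'post',p,np.hypot(*d),'handle',np.degrees(np.arctan2(*-d[::-1])))
d=h[:2]-np.array([567,-28.2]);print('pipe dir',np.hypot(*d),np.degrees(np.arctan2(*d[::-1])))
```

```text
bar 143 [566.92379223 -29.42225213] 100.10998939724003 73.7434417108941
bar 145 [567.15355623 -28.8266825 ] 99.35350722257724 73.7434417108941
bar 147 [567.38332023 -28.23111288] 98.59702504791443 73.7434417108941
pipe flange tops 72.44526471244386
[ 26 134 246]
[ 18 151 202]
[ 17 135 185]Traceback (most recent call last):
  File "<stdin>", line 10, in <module>
ValueError: max() iterable argument is empty
```

The bar is at 73.7° against the pipe at 72.5–72.9°, and centred at (567.1,-28.8) against the mouth at (567,-28.3), so the ring is screwed home. Now the valve: hinge about (598,72), post about (526.8,94.3). I'll cage the post loosely and swing along the arc.

>>> {"method": "apply_moves", "body": {
  "targets": [
    [0,0,0,0,-0.98,0],
    [0,0,0,0,-0.98,0],
    [0,0,0,0,-0.98,0],
    [0,0,0,0,-0.98,0],
    [0,0,0,0,-0.98,0],
    [0,0,0,0,-0.98,0],
    [0,0,0,0,-0.98,0],
    [0,0,0,0,-0.98,0],
    [0,0,0,0,-0.98,0],
    [0,0,0,0,-0.98,0],
    [0,0,0,0,-0.98,0],
    [0,0,0,0,-0.98,0]
  ]
}}

```text
clock: 36.78
eef_pos: [566.8, -28.3, 241.7]
tool_rot: [-1.571, 0.002, -0.294]
force: [0.2, 0.5, -0.7]
width: 46.8
```

>>> {"method": "apply_moves", "body": {
  "targets": [
    [-0.47,0,0.65,0,0,0],
    [-0.47,0,0.65,0,0,0],
    [-0.47,0,0.66,0,0,0],
    [-0.47,0,0.66,0,0,0],
    [0,0,0,0,0,0],
    [0,0,0,0,0,0]
  ]
}}

```text
clock: 37.52
eef_pos: [526.3, 93.1, 242.3]
tool_rot: [-1.572, 0.001, -0.299]
force: [-0.5, -0.3, -0.2]
width: 47.0
```

Run:
```python
from h import *
np.set_printoptions(precision=2,suppress=True)
s=read_state();c=calibration('wrist');im=snap('wrist','w13.png')[:,:,::-1].copy();print(s['eef_pos'],np.degrees(s['tool_rot']),s['width'])
u,v=proj('wrist',(526.6,94.3,129),c);print('pred post top',u,v)
r=mask(im,(0,120,60),(8,255,255),(0,0,512,384),3);print('red',cv2.boundingRect(r))
m=cv2.inRange(cv2.cvtColor(im,cv2.COLOR_BGR2HSV),(0,120,60),(8,255,255))
x,y,w,h=cv2.boundingRect(r)
for rr in range(y,y+h,6):
    q=np.nonzero(m[rr,x:x+w])[0]; print(rr,x+q.min(),x+q.max(),end=' | ')
print(); go((526.6,94.3,92),-17.3,s)
```

```text
[526.27  93.07 242.32] [-90.07   0.05 -17.11] 47.00997939984835
pred post top 257.01496983558275 179.82216346769826
red (249, 162, 16, 56)
162 254 258 | 168 251 262 | 174 250 263 | 180 250 264 | 186 250 263 | 192 250 263 | 198 250 263 | 204 250 262 | 210 250 262 | 216 250 262 | 
turn [ 0.01  0.02 -0.01] shift [-0.    3.76  0.03] clock 37.52
```

>>> {"method": "apply_moves", "body": {
  "targets": [
    [0,0.8,0.03,0,0,0],
    [0,0.9,0,0,0,0],
    [0,0.9,0,0,0,0],
    [0,0.7,0,0,0,0],
    [0,0.4,0,0,0,0],
    [0,0,0,0,0,0]
  ]
}}

```text
clock: 38.33
eef_pos: [526.4, 94.2, 94.1]
tool_rot: [-1.572, 0.002, -0.299]
force: [-0.3, 0.5, -0.1]
width: 46.8
```

>>> {"method": "apply_moves", "body": {
  "targets": [
    [0,0,0,0,0,0],
    [0,0,0,0,0,0],
    [0,0,0,0,0,0]
  ],
  "jaw": -0.4
}}

```text
clock: 38.7
eef_pos: [527.3, 95.3, 95.8]
tool_rot: [-1.57, -0.001, -0.298]
force: [-1.4, -0.2, -0.5]
width: 25.4
```

```bash
python3 -c "
from h import *
np.set_printoptions(precision=2,suppress=True)
s=read_state();print(s['eef_pos'],np.degrees(s['tool_rot']),s['force'],s['width'])
a=np.radians(8/2);print(2*75*np.sin(a)/40*np.cos(a),2*75*np.sin(a)/40*np.sin(a))"
```

```text
[527.31  95.26  95.76] [-89.95  -0.07 -17.07] [-1.41 -0.17 -0.5 ] 25.3835201041949
0.2609495643001227 0.01824737110955566
```

>>> {"method": "apply_moves", "body": {
  "targets": [
    [0.018,0,0.261,0,1,0],
    [0.018,0,0.261,0,1,0],
    [0.018,0,0.261,0,1,0],
    [0.018,0,0.261,0,1,0],
    [0.018,0,0.261,0,1,0],
    [0.018,0,0.261,0,1,0],
    [0,0,0,0,0,0]
  ]
}}

```text
clock: 39.58
eef_pos: [567.3, 141.6, 95.1]
tool_rot: [-1.57, -0.001, -1.134]
force: [-0.1, -0.3, 0.1]
width: 25.9
```

```bash
python3 -c "
from h import *
np.set_printoptions(precision=2,suppress=True)
s=read_state();print(s['eef_pos'],np.degrees(s['tool_rot']),s['force'],s['torque'],s['width'])
a=np.radians(162.7-48);print(598.2+75*np.cos(a),72+75*np.sin(a))"
```

```text
[567.25 141.58  95.09] [-89.97  -0.03 -64.95] [-0.06 -0.3   0.13] [ 0.03 -0.   -0.02] 25.919883176604348
566.8599694649193 140.13811331450415
```

On the arc. Continue to the stop with a small overdrive.

>>> {"method": "apply_moves", "body": {
  "targets": [
    [0.018,0,0.261,0,1,0],
    [0.018,0,0.261,0,1,0],
    [0.018,0,0.261,0,1,0],
    [0.018,0,0.261,0,1,0],
    [0.018,0,0.261,0,1,0],
    [0,0,0.1,0,0.2,0],
    [0,0,0.06,0,0,0],
    [0,0,0,0,0,0]
  ]
}}

```text
clock: 40.58
eef_pos: [623.7, 144.3, 94.9]
tool_rot: [-1.572, 0.001, -1.86]
force: [-2.9, 0.9, 0.0]
width: 25.4
```

```bash
python3 -c "
from h import *
np.set_printoptions(precision=2,suppress=True)
s=read_state();print(s['eef_pos'],np.degrees(s['tool_rot']),s['force'],s['torque'],s['width'])
a=np.radians(162.7-90);print(598.2+75*np.cos(a),72+75*np.sin(a))"
```

```text
[623.67 144.25  94.88] [ -90.05    0.03 -106.57] [-2.91  0.87  0.02] [ 0.15  0.34 -0.07] 25.39171746181287
620.503115555834 143.6070599627098
```

>>> {"method": "apply_moves", "body": {
  "targets": [
    [0,0,0.06,0,0,0],
    [0,0,0.06,0,0,0],
    [0,0,0,0,0,0]
  ]
}}

```text
clock: 40.95
eef_pos: [623.9, 144.3, 94.6]
tool_rot: [-1.581, 0.0, -1.86]
force: [-11.3, 3.1, 7.2]
width: 25.4
```

At the stop (force rises, no motion). Back off, open, retract.

>>> {"method": "apply_moves", "body": {
  "targets": [
    [0,0,-0.2,0,0,0],
    [0,0,-0.02,0,0,0],
    [0,-0.3,0,0,0,0],
    [0,-0.8,0,0,0,0],
    [0,-0.9,0,0,0,0],
    [0,-0.9,0,0,0,0],
    [0,-0.8,0,0,0,0],
    [0,0,0,0,0,0],
    [0,0,0,0,0,0],
    [0,0,0,0,0,0]
  ],
  "jaw": -0.2
}}

```text
clock: 42.2
eef_pos: [619.6, 145.0, 241.9]
tool_rot: [-1.573, -0.001, -1.862]
force: [-0.8, 0.4, -0.5]
width: 34.0
```

Run:
```python
from h import *
np.set_printoptions(precision=1,suppress=True)
s=read_state();c=calibration('wrist');im=snap('wrist','w14.png')[:,:,::-1].copy();print(s['eef_pos'],s['force'],s['width'])
r=mask(im,(0,120,60),(8,255,255),(0,0,512,384),3);b=bar(r,84,c);print('red',cv2.boundingRect(r),b)
print('pred post top',proj('wrist',(620.5,143.6,129),c),'hub',proj('wrist',(598.2,72,90),c))
t=snap('top','t4.png')[:,:,::-1].copy();h=cv2.cvtColor(t,cv2.COLOR_BGR2HSV)
m=cv2.inRange(h,(0,50,20),(18,255,160)); m[:185]=0;m[260:]=0;m[:,160:]=0
print('rust',[cv2.boundingRect(x) for x in cv2.findContours(m,0,2)[0] if cv2.contourArea(x)>15])
a=cv2.imread('pics/top0.png')
for n,(x0,y0,x1,y1) in dict(hammer=(255,95,350,135),spanner=(180,226,255,255),tin=(100,125,132,158)).items(): print(n,'mean abs diff',np.abs(a[y0:y1,x0:x1].astype(int)-t[y0:y1,x0:x1]).mean())
k=mask(t,(23,110,120),(34,255,255),(215,140,265,205),3);print('top bar',cv2.boundingRect(k),bar(k,145,calibration('top'),'top'))
```

```text
[619.6 145.  241.9] [-0.8  0.4 -0.5] 34.01183448561775
red (246, 164, 16, 56) ((609.915283203125, 116.52041625976562), (67.3479995727539, 17.07366371154785), 73.70305633544922)
pred post top (np.float64(255.77630077382594), np.float64(179.61979048709318)) hub (np.float64(254.91891756293518), np.float64(230.44617022281258))
rust []
hammer mean abs diff 1.9678070175438596
spanner mean abs diff 15.457471264367816
tin mean abs diff 60.13636363636363
top bar (222, 171, 37, 16) ((566.7162475585938, -27.91570281982422), (99.96792602539062, 22.077600479125977), 73.93268585205078)
```

Valve handle at 73.7° (open) and bar at 73.9°, consistent. The arm hides the tin and the bin in the top view, so move aside and recheck.

>>> {"method": "apply_moves", "body": {
  "targets": [
    [0.9,0,-0.3,0,0,0],
    [0.9,0,-0.3,0,0,0],
    [0.9,0,-0.3,0,0,0],
    [0.9,0,-0.3,0,0,0],
    [0.9,0,-0.3,0,0,0],
    [0.9,0,-0.3,0,0,0],
    [0.9,0,-0.3,0,0,0],
    [0.9,0,-0.3,0,0,0],
    [0.9,0,0,0,0,0],
    [0.9,0,0,0,0,0],
    [0,0,0,0,0,0],
    [0,0,0,0,0,0]
  ]
}}

```text
clock: 43.8
eef_pos: [425.0, -171.7, 242.7]
tool_rot: [-1.572, 0.001, -1.862]
force: [0.6, 0.1, 0.9]
width: 34.3
```

Run:
```python
from h import *
s=read_state();print(s['eef_pos'],s['clock'])
t=snap('top','t5.png')[:,:,::-1].copy();h=cv2.cvtColor(t,cv2.COLOR_BGR2HSV); a=cv2.imread('pics/top0.png')
m=cv2.inRange(h,(0,50,20),(18,255,160)); m[:185]=0;m[260:]=0;m[:,160:]=0;m[:,:70]=0
print('rust',[cv2.boundingRect(x) for x in cv2.findContours(m,0,2)[0] if cv2.contourArea(x)>15])
def big(i,box,lo,hi):
    k=mask(i,lo,hi,box,3);return cv2.minAreaRect(k)[0]
for n,b in dict(tin=(100,125,132,158),spanner=(180,226,255,255)).items(): print(n,big(a,b,(0,0,165),(180,60,255)),big(t,b,(0,0,165),(180,60,255)))
print('hammer',big(a,(265,95,350,135),(0,0,0),(180,255,50)),big(t,(265,95,350,135),(0,0,0),(180,255,50)))
```

```text
[ 425.03369839 -171.66608817  242.67211311] 43.8
rust [(107, 207, 24, 23)]
tin (113.50001525878906, 140.50001525878906) (113.50001525878906, 140.50001525878906)
spanner (217.4108123779297, 238.9419708251953) (217.46153259277344, 239.30770874023438)Traceback (most recent call last):
  File "<stdin>", line 9, in <module>
  File "<stdin>", line 7, in big
  File "h.py", line 28, in mask
    return max(cv2.findContours(m,cv2.RETR_EXTERNAL,cv2.CHAIN_APPROX_NONE)[0],key=cv2.contourArea)
ValueError: max() iterable argument is empty
```

The old disk is in the bin, and tin and spanner are unmoved. The hammer region differs by only about 2 grey levels from the start. Hand in.

```bash
python3 -c "
from cell import *
print(finish_job())"
```

```text
the job is handed in; nothing more can be done
None
```

I handed the job in at 43.8 s, with all five steps carried out in order. `finish_job()` gave no verdict, so what follows rests on my own measurements.

**Steps**
- **Old disk:** moved to the scrap bin. The first grasp closed on nothing because the fingertips stand farther back than the TCP reading; going lower fixed it.
- **Brass disk:** I took the leftmost of the three. It is seated in the mouth, centred to about 1 mm. It fits a 36.9 mm radius at plate height with 0.3 mm residual.
- **Screw ring:** I took the aluminium one. It dropped through the thread gaps with its bar about 77° across the pipe. I turned it clockwise until the tool slipped on the bar at the stop, and it came down 5.4 mm (5 mm expected).
- **Valve:** swung until it stopped moving and the push force rose to about 11 N.

**Last checks**
- **Bar:** 73.7–73.9° against the pipe's 72.5–72.9°, within about 1.5°.
- **Ring:** centred within about 1 mm.
- **Valve handle:** 73.7°, so in line with the pipe.
- **Old disk:** visible in the bin.
- **Bystanders:** tin and spanner did not move in the top view.

**Checks that failed or disagreed**
- **Hammer:** my final position check failed because its colour mask found nothing. I relied on its picture region being almost unchanged from the start, about 2 grey levels.
- **Earlier top view:** the arm hid the bin and tin, so I moved it aside and repeated that check.
- **Wrist mask of the bar:** it was spoiled by the brass disk behind, so the 73.7° comes from bar-end pixels I picked by eye. The top view agreed at 73.9°.

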